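# Turn the condiment carousel to its empty pocket

### The arm

A 6-joint arm with a two-finger parallel gripper is mounted at the origin on the work surface. World frame = base frame: x ahead of the robot, y to its left, z up, the work surface at z = 0. Lengths are in m, angles in degrees, forces in N, time in s.
With the tool pointing down it reaches from about 0.35 to 0.975 m from the base axis. Payload 4.9 kg.
Tool frame: the origin (TCP) lies at the very end of the fingers, on their centre line; the grasp point (between the pads) lies tcp_to_grasp behind it (tcp_to_grasp is the distance from the TCP to the grasp point, in m); z points along the fingers, y is the direction in which the jaws open and shut (so a half turn about z gives the same grasp; the last joint's range is limited). The gripper opens to 85 mm and grips with 20 to 120 N. Pads are 22 mm wide; open, the fingers measure 114 mm over their backs; the gripper's body (76 mm by 85 mm) begins 54 mm behind the grasp point. The pads swing forward as they close: fully open they stand 13 mm farther back than shut.
Start: joints at [63.14, 3.019, 92.412, -0, 84.569, -6.818], TCP at [0.214, 0.587, 0.231] pointing down, gripper open.
Joint ranges: [-172.51, 172.51], [-57.92, 126.97], [3.15, 148.05], [-58.71, 238.71], [5.1, 150.11], [-179.66, 179.66]. Speed limits (degrees/s): [147.25, 147.25, 180, 180, 180, 180].

### API

Orientations are given as a 3x3 rotation matrix whose columns are the frame's x, y, z axes.
In Python, from plant import get_state, read_camera, get_calibration, job_done, tcp_to_grasp gives the robot as it stands.
- The arm moves only by the tool drive_tool, never from a script. Its argument "deltas" is a list of rows, each a list of 7 numbers: the closure, from -1 (fully open) to 1 (shut), so that 0 is half open, then the shift along the tool's x, y, z in cm, then the turn, a rotation vector about the tool's x, y, z in rad. In form: [[claw, tx, ty, tz, rx, ry, rz], ...]. A call has 1 to 12 rows; each row shifts and turns the commanded pose from where the row before left it, along the tool's axes as they then stand; what a row does not reach is not made up. A row lasts 1/8 s, in which the tool goes at most 62.5 mm and 10.7 degrees, less where a joint would pass 70% of its speed; a pose out of reach is approached as far as the arm can. A call with a gripper value outside its range is refused whole. The fingers move at their own pace and stop on an object; "grip_force" is the grip in N (left out, the last holds). Time passes only in rows, so rows that do not move let the fingers close. It gives the time, the measured TCP pose, the force and the opening at its end, in the units of the state.
- get_state(): the state, without advancing time (a new reading comes with each control period).
- read_camera(name): name is "scene" or "top" or "wrist"; returns (picture, depth): 420x560x3 uint8, blue, green, red; 420x560 float32, m along the optical axis (not along the pixel's ray), 0 where there is no reading.
- get_calibration(name): a dict with "vertical_fov" (degrees; the focal length in pixels is half the picture's height over the tangent of half this angle, whatever the lens; pixels are square), "cx", "cy" (the principal point, pixels), "camera_from_world" (4x4, takes a point from world to camera coordinates); the wrist camera has in their place "hand_eye" (4x4, takes a point from camera to tool coordinates, whose origin is the TCP and whose axes are the flange's). Camera axes: x right, y down, z forward; pixel columns grow to the right and rows downward; lengths in m; the calibration is good to about 2 mm. A picture is of the moment at which its call begins: read the wrist's pose just before it. get_calibration takes no time and is no camera call.
- job_done(): hands the job in, once; it reports no verdict.
The state is a dict: "time_s": time; "qpos": joint angles; "dq": joint speeds; "joint_efforts": joint torques, N m; "tool_pos": TCP position; "tool_rot": TCP orientation; "ft_force": force on the tool from outside, world axes, zero at the start; "ft_torque": the same for the moment, N m; "grip_width": opening from 0.0 (shut) to 1.0 (fully open).
Only numpy, scipy, OpenCV 4.12 (cv2) and the standard library are available. Lean on these libraries where they do the work, as an engineer would, in place of code of your own. Each camera call takes 0.05 s, during which the arm holds its last target.

### The job

Bring the empty pocket of the condiment carousel round to the loading ledge, so that the next jar can be slid straight in: push on the upright finger pegs at the ends of its spokes with a fingertip, gently and either way round, until the pocket is centred on the ledge. Do not touch, lift or upset the four jars riding in the other pockets, and leave everything else on the table where it is. Finish with the hand clear.

Things in the scene. Friction and masses are not known exactly. Their poses are not given: they have to be found in the camera images.
- hub (a point): Top of the carousel's central hub (radius 20 mm), on its vertical turning axis, 86 mm above the table. The carousel is a bare metal round tray, 240 mm across, its floor 36 mm above the table, turning over a fixed steel foot. Five thin upright walls (spokes, 5 mm thick, tops 70 mm above the table) run out from the hub every 72 degrees and make five equal pockets.
- peg (a point): Top of one of the five finger pegs, 104 mm above the table. Just past the rim each spoke ends in such an upright round metal peg, 14 mm across, its centre 135 mm from the axis. This one stands beside the empty pocket, anticlockwise of it seen from above. Above 70 mm only the pegs, the jars and the hub stand up.
- gap (a point): Middle of the mouth of the one empty pocket: 135 mm from the axis, at the height of the tray floor (36 mm), turning with the carousel. The direction from hub to gap is the centre line of the empty pocket; the five pegs stand at 36, 108, 180, 252 and 324 degrees round the axis from it. The point's x axis points outward from the hub.
- ledge (a point): Where point gap must come: 135 mm from the axis, 36 mm up, on the centre line of the loading ledge, on the robot's side of the carousel. The ledge belongs to the fixed foot: a steel channel 84 mm wide and 100 mm long between two low side rails (tops 50 mm up), running straight outward from 156 to 256 mm from the axis. The pegs pass clear between it and the tray.
- carousel (a joint): Turn of the carousel since the start, rad, anticlockwise seen from above positive; it reads 0 at the start wherever the pocket stands. No spring and in practice no stop (12 rad either way); it turns against a steady friction of about 0.25 N m (about 2 N at a peg) and stays where it is left.
- jar_a: Loose amber glass jar with metal cap, 52 mm across, 66 mm tall, standing on the tray floor in one of the pockets, about 78 mm from the axis, and riding round with it; not to be touched. Origin: centre of its underside, z up.
- jar_b: Loose steel shaker with a domed top, 50 mm across, 70 mm tall, standing on the tray floor in one of the pockets, about 78 mm from the axis, and riding round with it; not to be touched. Origin: centre of its underside, z up.
- jar_c: Loose green glass jar with black cap, 50 mm across, 70 mm tall, standing on the tray floor in one of the pockets, about 78 mm from the axis, and riding round with it; not to be touched. Origin: centre of its underside, z up.
- jar_d: Loose clear glass jar with white cap, 52 mm across, 60 mm tall, standing on the tray floor in one of the pockets, about 78 mm from the axis, and riding round with it; not to be touched. Origin: centre of its underside, z up.
- ramekin: Loose white round ramekin, 80 mm across, 38 mm tall, beside the carousel; a bystander, to be left where it is. Origin: centre of its underside.
- jar_lid: Loose flat metal jar lid, 72 mm across, 14 mm high, beside the carousel; a bystander, to be left where it is. Origin: centre of its underside.
- spoon: Loose steel spoon lying beside the carousel, under 40 mm high (origin: on its axis, near the middle); a bystander, to be left where it is.
- dish: Loose steel dish, 100 mm across, 30 mm tall, beside the carousel; a bystander, to be left where it is. Origin: centre of its underside.
- squeeze_a: Loose white squeeze bottle with a pointed nozzle, 60 mm across, 195 mm tall, at the right, the nearer of two; a bystander, to be left where it is. Origin: centre of its underside.
- squeeze_b: The same kind of squeeze bottle at the right, the farther of the two; a bystander, to be left where it is. Origin: centre of its underside.
- oil_bottle: Loose oil bottle with a black cap, 60 mm across, 180 mm tall, at the left; a bystander, to be left where it is. Origin: centre of its underside.

How it is judged:
By the outcome, as a careful person would: the job done as asked, in the order asked, and still so for the second after the job is handed in, with the robot touching nothing.
It also fails if it takes over 58 s, if anything falls off the work surface, if the arm or the gripper's body presses on something with over 40 N, if the wrist force passes 120 N, or if a joint passes its speed limit or range.

## Working session

There is one attempt and no reset: what is moved stays moved. The work goes in short steps, Python scripts to look and compute and a tool call to move; the robot and the scene stay as the last step left them, time stands still between calls to the robot, and variables do not carry over. Pictures are saved under pics/ and viewed, and the job is handed in when it is done.

Besides the shell and the picture viewer there is one more tool, called after "Emit:" by a JSON object that holds its "method" and its "body", one argument or row to a line. drive_tool: Moves the arm, as the interface text tells. Its arguments: {"type":"object","properties":{"deltas":{"type":"array","items":{"type":"array","items":{"type":"number"}}},"grip_force":{"type":"number"}},"required":["deltas"]}

```bash
mkdir -p pics; ls
python3 - <<'E'
from plant import *
import cv2,numpy as np,pickle
s=get_state();print(s)
D={}
for n in("scene","top"):
    p,d=read_camera(n);D[n]=(p,d,get_calibration(n));cv2.imwrite(f"pics/{n}0.png",p);print(D[n][2])
pickle.dump(D,open("d0.pkl","wb"))
print(get_calibration("wrist"), tcp_to_grasp)
E
```

```text
pics
{'time_s': 0.0, 'qpos': array([ 6.31402781e+01,  3.05736630e+00,  9.24903169e+01,  7.64991871e-04,
        8.45668608e+01, -6.81823528e+00]), 'dq': array([-0.02758592, -0.03437945,  0.0882266 , -0.03758608, -0.05738146,
       -0.04374147]), 'joint_efforts': array([ 1.53867841e-03, -3.93688703e+01, -3.70176816e+01, -9.16122508e-05,
        7.14539085e-03,  5.26684616e-06]), 'tool_pos': array([0.21391127, 0.58661519, 0.23008034]), 'tool_rot': array([[-9.39444173e-01,  3.42700757e-01, -9.15096869e-04],
       [ 3.42701887e-01,  9.39442525e-01, -1.77748271e-03],
       [ 2.50536243e-04, -1.98345120e-03, -9.99998002e-01]]), 'ft_force': array([ 0.80304957, -0.11090986, -0.18908828]), 'ft_torque': array([-0.00504196,  0.01878616,  0.01560502]), 'grip_width': 1.0024388516367726}
{'vertical_fov': 57.55137152824155, 'cx': 278.76956562072587, 'cy': 205.35070564431228, 'camera_from_world': array([[-0.00767391,  0.99988643,  0.01297051,  0.02045286],
       [ 0.84666169,  0.01339855, -0.53196284, -0.43152217],
       [-0.53207621,  0.0068994 , -0.84666836,  1.38569608],
       [ 0.        ,
[... 240 characters left out ...]
   [-9.96922469e-01, -1.34448181e-02, -7.72322927e-02,
         5.81325313e-01],
       [ 7.69410518e-02,  2.09775632e-02, -9.96814936e-01,
         1.28241054e+00],
       [ 0.00000000e+00,  0.00000000e+00,  0.00000000e+00,
         1.00000000e+00]])}
{'vertical_fov': 66.6598216726409, 'cx': 275.72715154002555, 'cy': 207.83396008067018, 'hand_eye': array([[ 9.28924446e-04, -9.56991298e-01, -2.90115136e-01,
         7.25868934e-02],
       [ 9.99999321e-01,  1.09330340e-03, -4.04522243e-04,
        -6.84927642e-04],
       [ 7.04308132e-04, -2.90114563e-01,  9.56991664e-01,
        -1.41483182e-01],
       [ 0.00000000e+00,  0.00000000e+00,  0.00000000e+00,
         1.00000000e+00]])} 0.0187
```

View pics/top0.png

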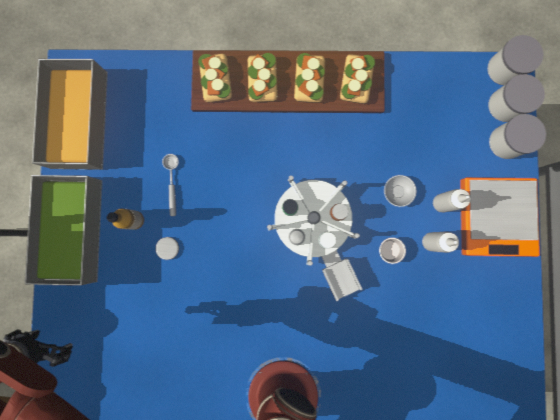

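View pics/scene0.png

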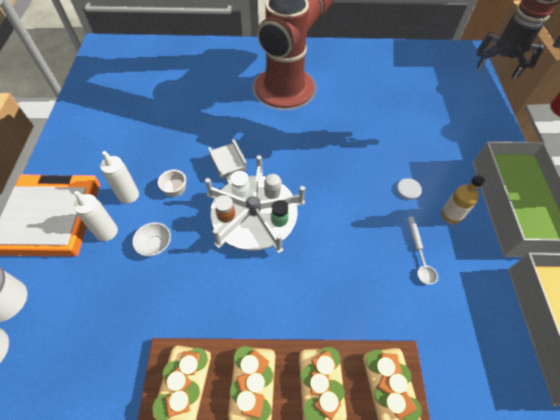

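```bash
cat > h.py <<'E'
import numpy as np
def K(c,h=420):
    f=h/2/np.tan(np.radians(c["vertical_fov"])/2);return f,c["cx"],c["cy"]
def ray(c,u,v,z):
    f,cx,cy=K(c);M=c["camera_from_world"];R=M[:3,:3];t=M[:3,3]
    o=-R.T@t;d=R.T@np.array([(u-cx)/f,(v-cy)/f,1]);return o+d*(z-o[2])/d[2]
def proj(c,p):
    f,cx,cy=K(c);M=c["camera_from_world"];q=M[:3,:3]@np.asarray(p)+M[:3,3];return np.array([cx+f*q[0]/q[2],cy+f*q[1]/q[2]])
E
python3 - <<'E'
import pickle,cv2
D=pickle.load(open("d0.pkl","rb"))
cv2.imwrite("pics/t1.png",cv2.resize(D["top"][0][165:310,255:415],None,fx=5,fy=4*1.0,interpolation=cv2.INTER_CUBIC) if 0 else cv2.resize(D["top"][0][165:310,255:415],None,fx=4,fy=4,interpolation=cv2.INTER_CUBIC))
cv2.imwrite("pics/s1.png",cv2.resize(D["scene"][0][130:260,180:330],None,fx=4,fy=4,interpolation=cv2.INTER_CUBIC))
E
```

```text
(no output)
```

View pics/t1.png

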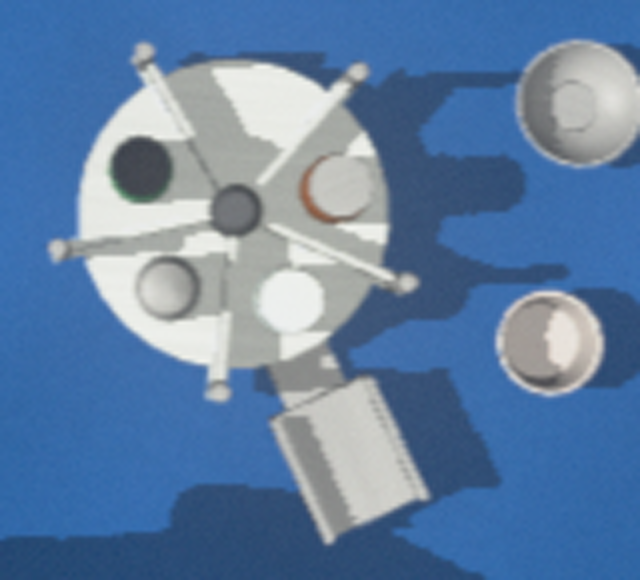

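View pics/s1.png

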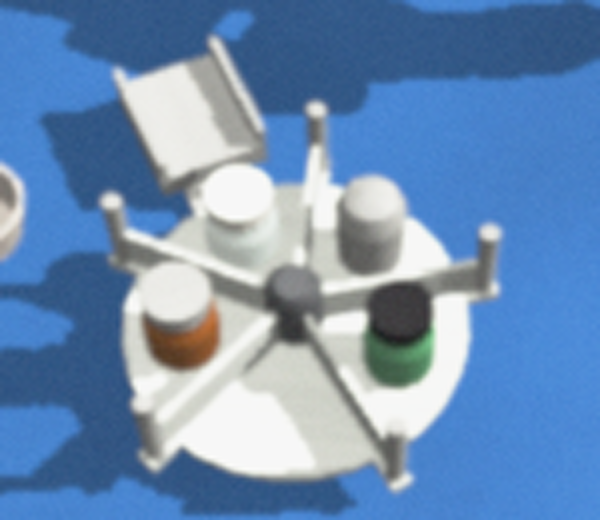

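Run:
```python
import pickle,numpy as np
from h import *
D=pickle.load(open("d0.pkl","rb"));ct=D["top"][2];cs=D["scene"][2]
T=lambda x,y:(255+x/4-.375,165+y/4-.375)
S=lambda x,y:(180+x/4-.375,130+y/4-.375)
hub=ray(ct,*T(237,208),.086);print("hub",hub,"scene",ray(cs,*S(294,285),.086))
tp=[(143,48),(357,70),(409,283),(217,393),(57,249)]
sp=[(395,428),(147,405),(112,203),(316,108),(489,234)]
P=np.array([ray(ct,*T(*p),.104) for p in tp]);Q=np.array([ray(cs,*S(*p),.104) for p in sp])
for X in(P,Q):
    # fit circle w/ known r & 72 spacing: centre=mean
    c=X.mean(0)[:2];d=X[:,:2]-c;a=np.degrees(np.arctan2(d[:,1],d[:,0]));print(c,np.hypot(*d.T).round(4),a.round(2));
    print("offs",((a-a[0]+72*np.arange(5)+180)%360-180).round(2))
    gapang=a[0]-36+np.mean((a-a[0]+72*np.arange(5)+180)%360-180);print("gap dir",gapang)
for name,f,c,L in(("top",T,ct,[(272,422),(328,543),(374,377),(430,498)]),("scene",S,cs,[(263,140),(214,40),(168,188),(118,72)])):
    X=np.array([ray(c,*f(*p),.05) for p in L])[:,:2];print(name,X.round(4).tolist())
    m=X.mean(0);d=(X[1]-X[0]+X[3]-X[2]);print("ctr",m,"ax",np.degrees(np.arctan2(d[1],d[0])),"hub->ctr",[ (np.degrees(np.arctan2(*(m-h[:2])[::-1])),np.hypot(*(m-h[:2]))) for h in (hub,P.mean(0),Q.mean(0))])
# nominal bystanders
for n,(x,y),z in(("ramekin",(551,343),.038),("dish",(580,103),.03)):print(n,ray(ct,*T(x,y),z))
for n,p,z in(("lid",(168,248),.014),("spoonbowl",(171,161),.02),("oil",(113,217),.18),("sqA",(455,241),.195),("sqB",(467,199),.195)):print(n,ray(ct,*p,z))
```

```text
hub [ 0.54753968 -0.08640535  0.086     ] scene [ 0.55097595 -0.08569983  0.086     ]
[ 0.54670979 -0.08499634] [0.1364 0.135  0.1366 0.1353 0.1347] [  30.85  -40.48 -112.83  174.57  103.75]
offs [ 0.    0.68  0.32 -0.27  0.91]
gap dir -4.827939707045981
[ 0.55038291 -0.08612224] [0.1347 0.1333 0.134  0.1367 0.1335] [  30.55  -39.95 -112.64  175.48  103.16]
offs [0.   1.51 0.82 0.94 0.61]
gap dir -4.678704983736667
top [[0.3879, -0.1163], [0.2984, -0.159], [0.4229, -0.1931], [0.3331, -0.2353]]
ctr [ 0.36056973 -0.17590969] ax -154.6314017276376 hub->ctr [(np.float64(-154.41910712670114), np.float64(0.20728914711319774)), (np.float64(-153.96848264182884), np.float64(0.2071553991630604)), (np.float64(-154.68441394277733), np.float64(0.20997816641288577))]
scene [[0.4009, -0.1167], [0.3039, -0.1597], [0.446, -0.1828], [0.3375, -0.2302]]
ctr [ 0.37206968 -0.17235063] ax -156.2306036398828 hub->ctr [(np.float64(-153.90436859841006), np.float64(0.19538759104981335)), (np.float64(-153.42596266578215), np.float64(0.19526888539943285)), (np.float64(-154.19259986494373), np.float64(0.19806802217924968))]
ramekin [ 0.45027832 -0.32936422  0.038     ]
dish [ 0.6359044  -0.35465335  0.03      ]
lid [0.44620383 0.36711033 0.014     ]
spoonbowl [0.7219708  0.36578259 0.02      ]
oil [0.53367155 0.47434199 0.18      ]
sqA [ 0.4815966  -0.45856248  0.195     ]
sqB [ 0.59501585 -0.49254392  0.195     ]
```

Emit:
{"method": "drive_tool", "body": {
  "deltas": [
    [1,-3.71,-3.54,0,0,0,0],
    [1,-3.71,-3.54,0,0,0,0],
    [1,-3.71,-3.54,0,0,0,0],
    [1,-3.71,-3.54,0,0,0,0],
    [1,-3.71,-3.54,0,0,0,0],
    [1,-3.71,-3.54,0,0,0,0],
    [1,-3.71,-3.54,0,0,0,0],
    [1,-3.71,-3.54,0,0,0,0],
    [1,-3.71,-3.54,0,0,0,0],
    [1,-3.71,-3.54,0,0,0,0],
    [1,-3.71,-3.54,0,0,0,0],
    [1,-3.71,-3.54,0,0,0,0]
  ],
  "grip_force": 20
}}

```text
time_s: 1.6
tool_pos: [0.4871, 0.0339, 0.2309]
tool_rot: [[-0.939, 0.343, -0.0], [0.343, 0.939, 0.0], [0.0, 0.0, -1.0]]
ft_force: [0.2, 0.0, -0.4]
grip_width: 0.0
```

Emit:
{"method": "drive_tool", "body": {
  "deltas": [
    [1,0,0,0,0,0,0.15],
    [1,0,0,0,0,0,0.15],
    [1,0,0,0,0,0,0.15],
    [1,0,0,0,0,0,0.15],
    [1,0,0,0,0,0,0.15],
    [1,0,0,0,0,0,0]
  ]
}}

```text
time_s: 2.35
tool_pos: [0.4865, 0.0355, 0.2308]
tool_rot: [[-0.455, 0.89, -0.001], [0.89, 0.455, 0.0], [0.0, -0.001, -1.0]]
ft_force: [-0.0, 0.3, 0.6]
grip_width: 0.0
```

Run:
```python
from plant import *
import cv2,numpy as np,pickle
s=get_state();print(s['time_s'],s['tool_pos'],s['tool_rot'],s['qpos'],s['grip_width'],s['ft_force'])
p,d=read_camera("wrist");cv2.imwrite("pics/w1.png",p);pickle.dump((s,p,d),open("w1.pkl","wb"))
```

```text
2.35 [0.48654451 0.03550989 0.23081167] [[-4.55335648e-01  8.90319442e-01 -8.59862161e-04]
 [ 8.90319743e-01  4.55335866e-01  6.68142810e-05]
 [ 4.51012136e-04 -7.35129334e-04 -9.99999628e-01]] [-4.57428304e+00 -1.62851634e+01  1.10187017e+02 -1.13349336e-04
  8.61475614e+01 -3.16608203e+01] 0.00047338718162077736 [-0.00257272  0.30298214  0.58323869]
```

View pics/w1.png

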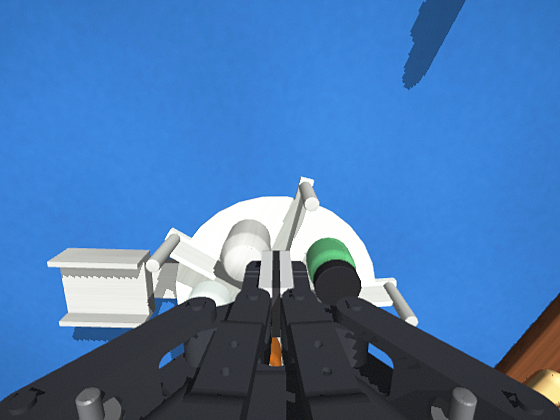

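Run:
```python
from plant import *
import numpy as np,pickle
s,p,d=pickle.load(open("w1.pkl","rb"));c=get_calibration("wrist");H=c["hand_eye"]
T=np.eye(4);T[:3,:3]=s["tool_rot"];T[:3,3]=s["tool_pos"];W=np.linalg.inv(T@H)
from h import *
cc=dict(c);cc["camera_from_world"]=W
hub=np.array([.5485,-.0855])
for i,a in enumerate([31.2,-40.8,-112.8,175.2,103.2]):
    a=np.radians(a);q=hub+.135*np.array([np.cos(a),np.sin(a)]);print(i,proj(cc,[*q,.104]),proj(cc,[*q,.036]))
print(proj(cc,s["tool_pos"]))
print(d[262,262:292:4],d[300,240:310:6])
```

```text
0 [412.20798444 322.06646416] [388.84645533 285.87589056]
1 [321.24841025 425.85007321] [314.21411709 376.90487018]
2 [179.09223962 398.67789119] [194.56745573 352.75495628]
3 [152.03997188 265.09091215] [174.346755   237.37754227]
4 [312.5612286  203.45531987] [305.65171749 185.99216353]
[274.99403401 265.45426774]
[0.1388723  0.13882922 0.13929832 0.13896784 0.13851243 0.13850473
 0.13900515 0.13948016] [0.10761859 0.10922999 0.10843492 0.10860025 0.10867808 0.11762588
 0.11950973 0.10933527 0.10766244 0.10771663 0.10967243 0.10989751]
```

Emit:
{"method": "drive_tool", "body": {
  "deltas": [
    [1,0,0,3.0,0,0,0],
    [1,0,0,3.0,0,0,0],
    [1,0,0,3.0,0,0,0],
    [1,0,0,3.0,0,0,0],
    [1,0,0,1.6,0,0,0],
    [1,0,0,1.0,0,0,0],
    [1,0,0,0,0,0,0]
  ]
}}

```text
time_s: 3.28
tool_pos: [0.4868, 0.0355, 0.0852]
tool_rot: [[-0.454, 0.891, -0.0], [0.891, 0.454, 0.0], [0.0, -0.0, -1.0]]
ft_force: [-0.7, -0.7, 0.3]
grip_width: 0.008
```

Emit:
{"method": "drive_tool", "body": {
  "deltas": [
    [1,-0.005,0.356,0,0,0,0.0262],
    [1,-0.005,0.356,0,0,0,0.0262],
    [1,-0.019,0.712,0,0,0,0.0524],
    [1,-0.019,0.712,0,0,0,0.0524],
    [1,-0.019,0.712,0,0,0,0.0524],
    [1,-0.019,0.712,0,0,0,0.0524],
    [1,-0.019,0.712,0,0,0,0.0524],
    [1,-0.019,0.712,0,0,0,0.0524],
    [1,-0.019,0.712,0,0,0,0.0524],
    [1,-0.019,0.712,0,0,0,0.0524],
    [1,-0.005,0.356,0,0,0,0.0262],
    [1,0,0,0,0,0,0]
  ]
}}

```text
time_s: 4.78
tool_pos: [0.5527, 0.0503, 0.0856]
tool_rot: [[0.027, 1.0, 0.001], [1.0, -0.027, 0.0], [0.0, 0.001, -1.0]]
ft_force: [0.3, -0.0, -0.4]
grip_width: -0.008
```

Run:
```python
from plant import *
import cv2,numpy as np,pickle
s=get_state();r=s['tool_pos'][:2]-[.5485,-.0855];print(s['time_s'],s['tool_pos'],s['ft_force'],np.hypot(*r),np.degrees(np.arctan2(r[1],r[0])))
p,d=read_camera("top");cv2.imwrite("pics/t2.png",cv2.resize(p[165:310,255:415],None,fx=4,fy=4,interpolation=cv2.INTER_CUBIC))
p,d=read_camera("scene");cv2.imwrite("pics/s2.png",cv2.resize(p[130:280,180:330],None,fx=4,fy=4,interpolation=cv2.INTER_CUBIC))
```

```text
4.775 [0.55271664 0.05029757 0.0856244 ] [ 0.31695351 -0.02837814 -0.43173951] 0.13586302089808117 88.22148295177966
```

View pics/t2.png

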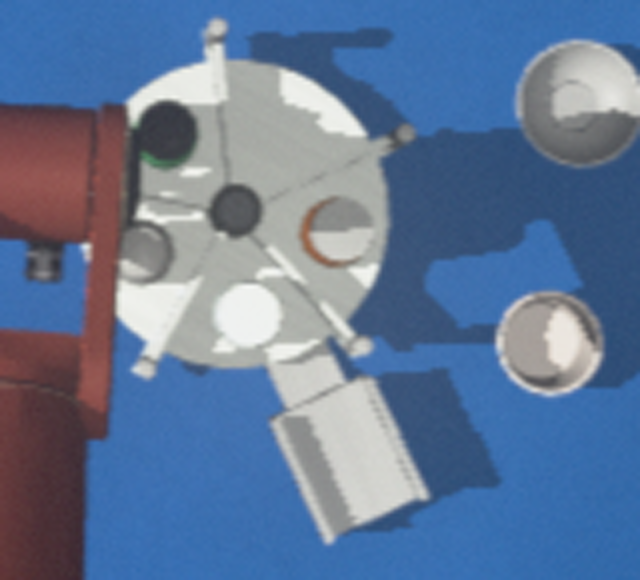

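View pics/s2.png

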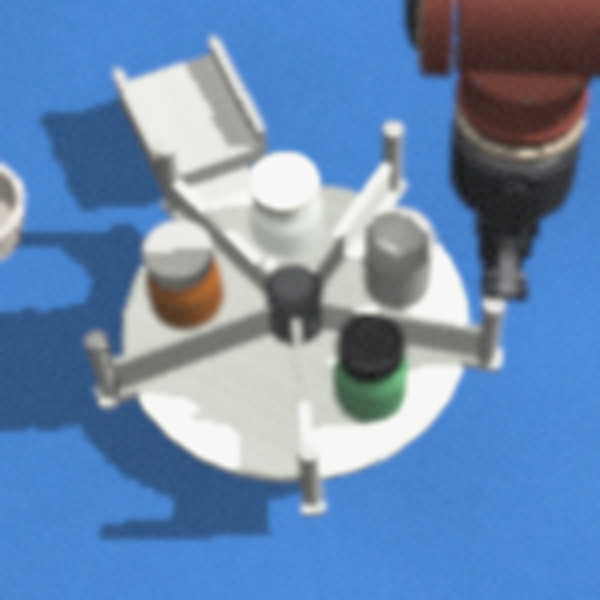

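Run:
```python
import pickle,numpy as np
from h import *
D=pickle.load(open("d0.pkl","rb"));ct=D["top"][2];cs=D["scene"][2]
T=lambda x,y:(255+x/4-.375,165+y/4-.375)
S=lambda x,y:(180+x/4-.375,130+y/4-.375)
for c,f,L,h in((ct,T,[(216,26),(405,132),(360,346),(144,368)],(.5467,-.085)),(cs,S,[(312,460),(97,338),(393,128),(491,303)],(.5504,-.0861))):
    for p in L:
        q=ray(c,*f(*p),.104)[:2]-h;print(np.hypot(*q),np.degrees(np.arctan2(q[1],q[0])))
```

```text
0.1351010182662892 6.923563232864982
0.1355683926256643 -64.9815661518594
0.13427707300548022 -137.60490761995754
0.1347831965201746 150.68320690114243
0.13976635866813664 7.448340627373926
0.13349973107586488 -65.98955379676627
0.13592153378690344 151.38055394559635
0.13216820738786655 79.53828424013096
```

Emit:
{"method": "drive_tool", "body": {
  "deltas": [
    [1,-0.005,0.356,0,0,0,0.0262],
    [1,-0.019,0.712,0,0,0,0.0524],
    [1,-0.019,0.712,0,0,0,0.0524],
    [1,-0.019,0.712,0,0,0,0.0524],
    [1,-0.019,0.712,0,0,0,0.0524],
    [1,-0.019,0.712,0,0,0,0.0524],
    [1,-0.019,0.712,0,0,0,0.0524],
    [1,-0.019,0.712,0,0,0,0.0524],
    [1,-0.019,0.712,0,0,0,0.0524],
    [1,-0.019,0.712,0,0,0,0.0524],
    [1,-0.019,0.712,0,0,0,0.0524],
    [1,-0.005,0.356,0,0,0,0.0262]
  ]
}}

```text
time_s: 6.38
tool_pos: [0.6255, 0.0262, 0.0851]
tool_rot: [[0.569, 0.823, -0.001], [0.823, -0.569, 0.0], [-0.0, -0.001, -1.0]]
ft_force: [-1.8, 0.4, 2.2]
grip_width: -0.003
```

```bash
cat > st.py <<'E'
from plant import *
import numpy as np
s=get_state();r=s['tool_pos'][:2]-[.5485,-.0855];print(s['time_s'],s['tool_pos'],s['ft_force'],s['ft_torque'],s['qpos'].round(1),np.hypot(*r),np.degrees(np.arctan2(r[1],r[0])),np.degrees(np.arctan2(s['tool_rot'][1,0],s['tool_rot'][0,0])))
E
python3 st.py
```

```text
6.375 [0.62551962 0.02620395 0.08511185] [-1.82198957  0.43008087  2.1867913 ] [ 0.03929834  0.36775596 -0.02441616] [-4.4 10.6 98.8  0.  70.7 30.2] 0.13568269995230747 55.41382495012801 55.350183111971994
```

Tracking well (r = 0.136 m, yaw follows). Continue.

Emit:
{"method": "drive_tool", "body": {
  "deltas": [
    [1,-0.005,0.356,0,0,0,0.0262],
    [1,-0.019,0.712,0,0,0,0.0524],
    [1,-0.019,0.712,0,0,0,0.0524],
    [1,-0.019,0.712,0,0,0,0.0524],
    [1,-0.019,0.712,0,0,0,0.0524],
    [1,-0.019,0.712,0,0,0,0.0524],
    [1,-0.019,0.712,0,0,0,0.0524],
    [1,-0.019,0.712,0,0,0,0.0524],
    [1,-0.019,0.712,0,0,0,0.0524],
    [1,-0.019,0.712,0,0,0,0.0524],
    [1,-0.019,0.712,0,0,0,0.0524],
    [1,-0.019,0.712,0,0,0,0.0524]
  ]
}}

```text
time_s: 7.88
tool_pos: [0.6753, -0.037, 0.0851]
tool_rot: [[0.935, 0.355, -0.001], [0.355, -0.935, 0.001], [-0.0, -0.001, -1.0]]
ft_force: [-2.5, 1.4, 0.7]
grip_width: 0.001
```

Emit:
{"method": "drive_tool", "body": {
  "deltas": [
    [1,-0.019,0.712,0,0,0,0.0524],
    [1,-0.019,0.712,0,0,0,0.0524],
    [1,-0.019,0.712,0,0,0,0.0524],
    [1,-0.019,0.712,0,0,0,0.0524],
    [1,-0.019,0.712,0,0,0,0.0524],
    [1,-0.019,0.712,0,0,0,0.0524],
    [1,-0.019,0.712,0,0,0,0.0524],
    [1,-0.019,0.712,0,0,0,0.0524],
    [1,-0.019,0.712,0,0,0,0.0524],
    [1,-0.019,0.712,0,0,0,0.0524],
    [1,-0.005,0.356,0,0,0,0.0262],
    [1,0,0,0,0,0,0]
  ]
}}

```text
time_s: 9.38
tool_pos: [0.6822, -0.1111, 0.0853]
tool_rot: [[0.983, -0.184, 0.001], [-0.184, -0.983, -0.0], [0.001, 0.0, -1.0]]
ft_force: [-0.6, 0.3, -0.1]
grip_width: -0.0
```

```bash
python3 st.py
python3 - <<'E'
from plant import *
import cv2,numpy as np,pickle
p,d=read_camera("top");cv2.imwrite("pics/t3.png",cv2.resize(p[165:310,255:415],None,fx=4,fy=4,interpolation=cv2.INTER_CUBIC))
p,d=read_camera("scene");cv2.imwrite("pics/s3.png",cv2.resize(p[130:280,180:330],None,fx=4,fy=4,interpolation=cv2.INTER_CUBIC))
E
```

```text
9.375 [ 0.68224693 -0.11105121  0.08530431] [-0.63337182  0.32400774 -0.14202556] [ 0.00769407 -0.01109586 -0.04487483] [-15.4  18.5  89.3  -0.   72.2  85.2] 0.13616572838818913 -10.815548836286322 -10.607680399017594
```

View pics/t3.png

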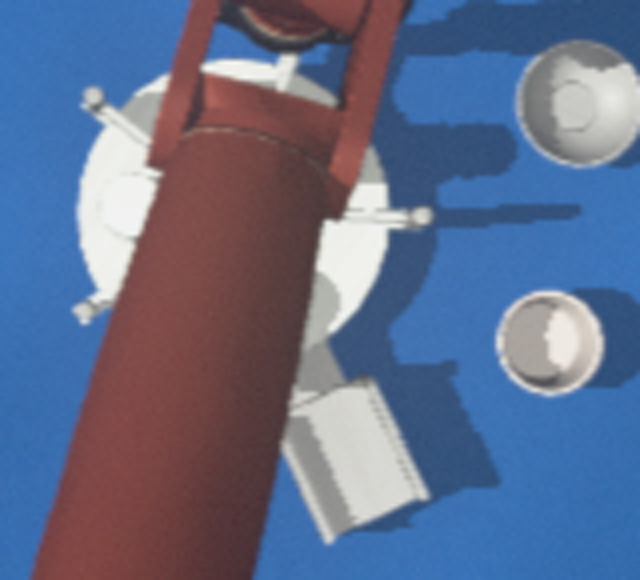

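View pics/s3.png

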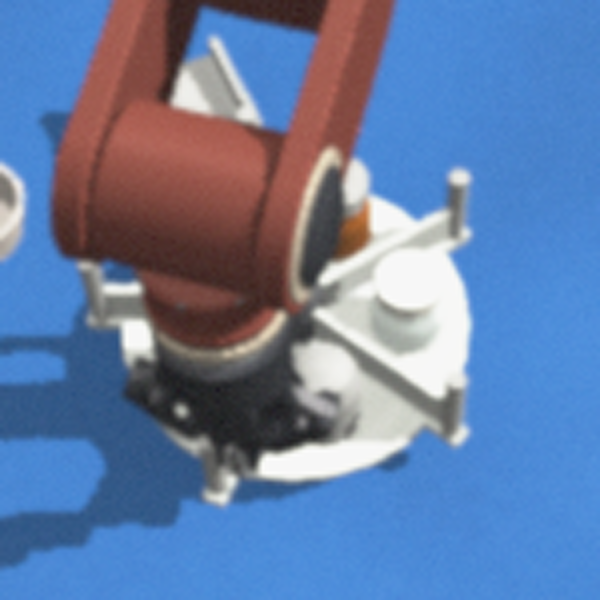

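Emit:
{"method": "drive_tool", "body": {
  "deltas": [
    [1,-0.005,0.356,0,0,0,0.0262],
    [1,-0.019,0.712,0,0,0,0.0524],
    [1,-0.019,0.712,0,0,0,0.0524],
    [1,-0.019,0.712,0,0,0,0.0524],
    [1,-0.019,0.712,0,0,0,0.0524],
    [1,-0.019,0.712,0,0,0,0.0524],
    [1,-0.019,0.712,0,0,0,0.0524],
    [1,-0.019,0.712,0,0,0,0.0524],
    [1,-0.005,0.356,0,0,0,0.0262],
    [1,0,0,0,0,0,0],
    [1,0,0,0,0,0,0]
  ]
}}

```text
time_s: 10.85
tool_pos: [0.6602, -0.163, 0.0853]
tool_rot: [[0.823, -0.568, -0.0], [-0.568, -0.823, -0.0], [-0.0, 0.0, -1.0]]
ft_force: [-0.3, -0.5, 0.1]
grip_width: -0.002
```

```bash
python3 st.py
python3 - <<'E'
from plant import *
import cv2,numpy as np,pickle
p,d=read_camera("top");cv2.imwrite("pics/t4.png",cv2.resize(p[165:310,255:415],None,fx=4,fy=4,interpolation=cv2.INTER_CUBIC))
p,d=read_camera("scene");cv2.imwrite("pics/s4.png",cv2.resize(p[130:280,180:330],None,fx=4,fy=4,interpolation=cv2.INTER_CUBIC))
E
```

```text
10.85 [ 0.6601646  -0.16302803  0.08529771] [-0.32310521 -0.4926017   0.12540771] [-0.04409892 -0.00501431  0.03483164] [-20.1  17.2  90.9  -0.   71.9 104.5] 0.13593961391653644 -34.772001946531915 -34.60785107807708
```

View pics/t4.png

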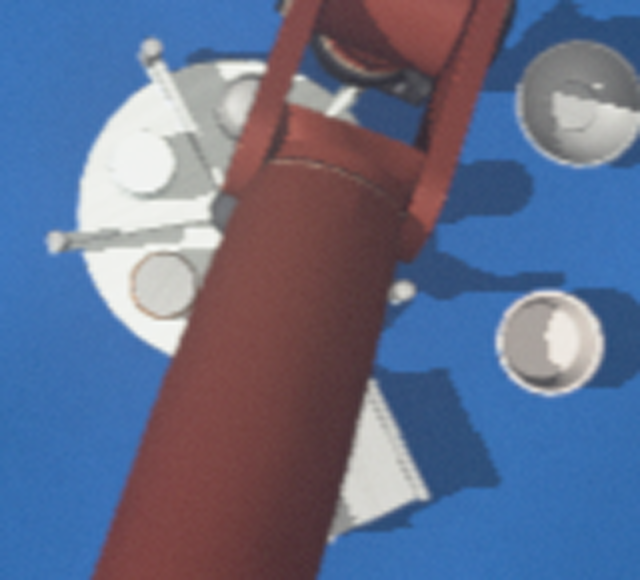

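View pics/s4.png

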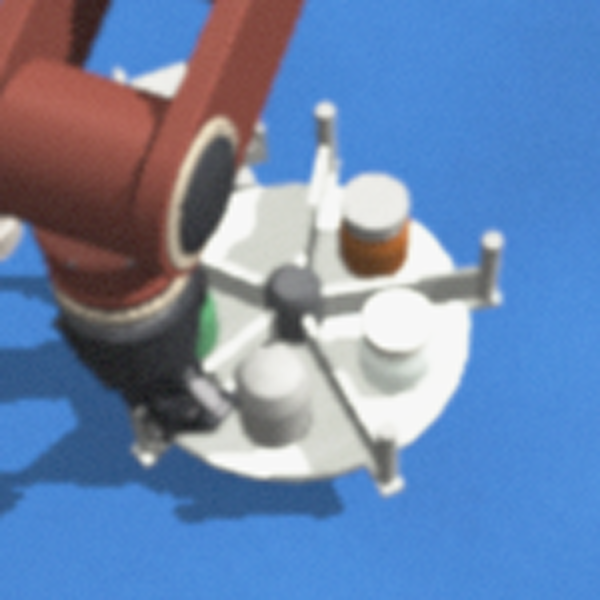

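Emit:
{"method": "drive_tool", "body": {
  "deltas": [
    [1,0,-1.0,0,0,0,0],
    [1,0,-1.0,0,0,0,0],
    [1,0,0,-4.58,0,0,0],
    [1,0,0,-4.58,0,0,0],
    [1,0,0,-4.58,0,0,0],
    [1,0,0,-4.58,0,0,0],
    [1,0,0,-4.58,0,0,0],
    [1,0,0,-4.58,0,0,0],
    [1,-4.2,1.86,0,0,0,0],
    [1,-4.2,1.86,0,0,0,0],
    [1,-4.2,1.86,0,0,0,0],
    [1,-4.2,1.86,0,0,0,0]
  ]
}}

```text
time_s: 12.45
tool_pos: [0.49, -0.1114, 0.3603]
tool_rot: [[0.823, -0.568, 0.0], [-0.568, -0.823, -0.0], [0.0, -0.0, -1.0]]
ft_force: [0.9, -0.4, 0.1]
grip_width: -0.001
```

Emit:
{"method": "drive_tool", "body": {
  "deltas": [
    [1,0,0,0,0,0,-0.1745],
    [1,0,0,0,0,0,-0.1745],
    [1,0,0,0,0,0,-0.1745],
    [1,0,0,0,0,0,-0.1745],
    [1,0,0,0,0,0,-0.1745],
    [1,0,0,0,0,0,-0.1745],
    [1,0,0,0,0,0,-0.1745],
    [1,0,0,0,0,0,-0.1745],
    [1,0,0,0,0,0,-0.1745],
    [1,0,0,0,0,0,-0.1745],
    [1,0,0,0,0,0,-0.1745],
    [1,0,0,0,0,0,-0.1745]
  ]
}}

```text
time_s: 13.95
tool_pos: [0.4914, -0.1117, 0.3603]
tool_rot: [[0.075, 0.997, 0.0], [0.997, -0.075, -0.0], [-0.0, 0.0, -1.0]]
ft_force: [0.1, 0.2, 0.5]
grip_width: 0.001
```

Emit:
{"method": "drive_tool", "body": {
  "deltas": [
    [1,0,0,0,0,0,-0.1745],
    [1,0,0,0,0,0,-0.1745],
    [1,0,0,0,0,0,-0.1745],
    [1,0,0,0,0,0,-0.1745],
    [1,0,0,0,0,0,-0.1745],
    [1,0,0,0,0,0,-0.1745],
    [1,0,0,0,0,0,-0.1745],
    [1,0,0,0,0,0,-0.1745],
    [1,0,0,0,0,0,-0.1745],
    [1,0,0,0,0,0,-0.1745],
    [1,0,0,0,0,0,-0.1745],
    [1,0,0,0,0,0,-0.1745]
  ]
}}

```text
time_s: 15.45
tool_pos: [0.4914, -0.1117, 0.3603]
tool_rot: [[-0.901, -0.434, 0.0], [-0.434, 0.901, -0.0], [-0.0, -0.0, -1.0]]
ft_force: [0.5, 1.1, 0.1]
grip_width: 0.002
```

```bash
python3 st.py
python3 - <<'E'
from plant import *
import cv2,numpy as np,pickle
s=get_state();p,d=read_camera("wrist");cv2.imwrite("pics/w5.png",p);pickle.dump((s,p,d),open("w5.pkl","wb"))
p,d=read_camera("scene");cv2.imwrite("pics/s5.png",cv2.resize(p[130:280,180:330],None,fx=4,fy=4,interpolation=cv2.INTER_CUBIC))
E
```

```text
15.45 [ 0.49138389 -0.11170019  0.36032119] [0.51670929 1.07062127 0.10646899] [ 0.01147721  0.02772533 -0.03346039] [ -21.3  -16.2   98.     0.    98.2 -137. ] 0.06283867893707926 -155.35822252638945 -154.3001853291363
```

View pics/w5.png

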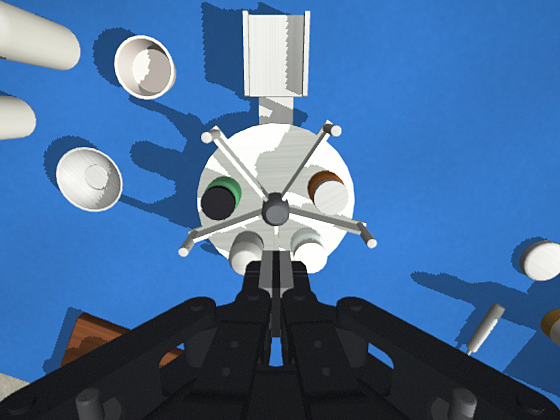

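Run:
```python
import pickle,cv2
s,p,d=pickle.load(open("w5.pkl","rb"))
cv2.imwrite("pics/w5a.png",cv2.resize(p[0:150,190:350],None,fx=5,fy=4,interpolation=cv2.INTER_CUBIC)[:600] if 0 else cv2.resize(p[0:150,190:350],None,fx=4,fy=4,interpolation=cv2.INTER_CUBIC))
cv2.imwrite("pics/w5b.png",cv2.resize(p[120:265,175:385],None,fx=3.8,fy=3.8,interpolation=cv2.INTER_CUBIC))
```

```text
(no output)
```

View pics/w5a.png

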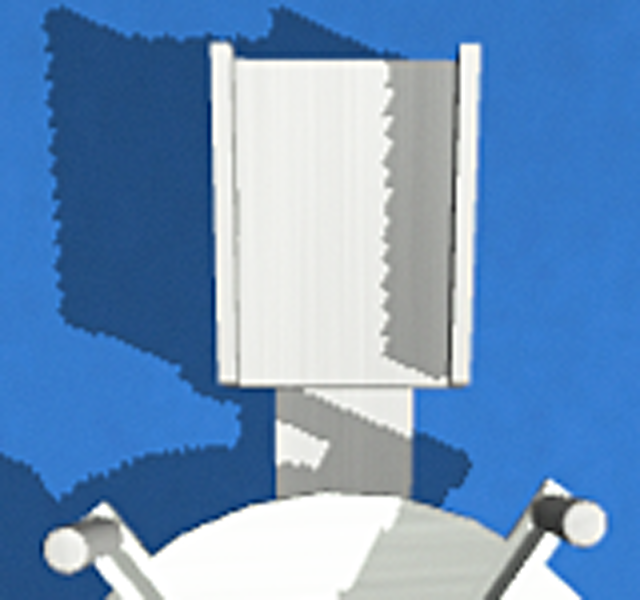

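View pics/w5b.png

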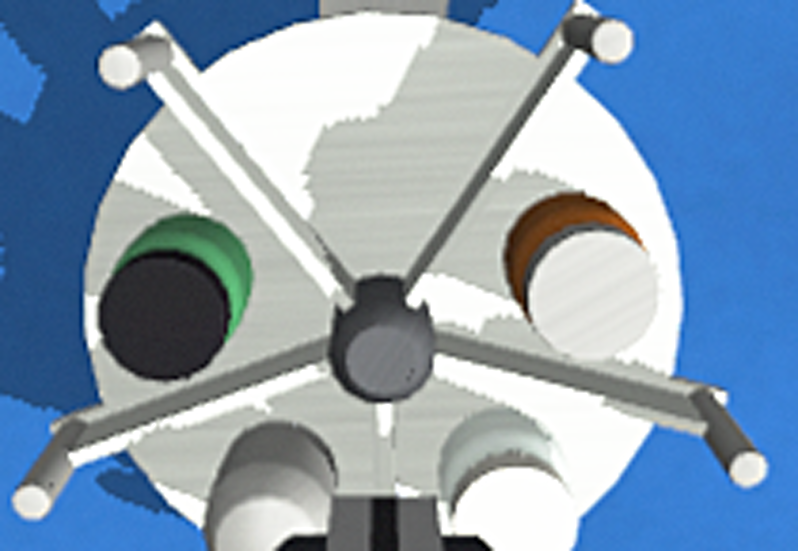

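```bash
cat > m5.py <<'E'
from plant import *
import numpy as np,pickle
from scipy.optimize import least_squares
from h import *
def run(pk,pegs,hub,rails,angs):
    s=pickle.load(open(pk,"rb"))[0];c=dict(get_calibration("wrist"));T=np.eye(4);T[:3,:3]=s["tool_rot"];T[:3,3]=s["tool_pos"];c["camera_from_world"]=np.linalg.inv(T@c["hand_eye"])
    X=np.array([ray(c,*p,.104)[:2] for p in pegs])
    f=lambda q:(X-q[:2]-.135*np.array([[np.cos(np.radians(q[2]+a)),np.sin(np.radians(q[2]+a))] for a in angs])).ravel()
    r=least_squares(f,[.5485,-.0855,-154.]);print("fit hub,gap",r.x,"res mm",(r.fun*1e3).round(2))
    h=ray(c,*hub,.086)[:2];print("hub px",h)
    L=np.array([ray(c,*p,.05)[:2] for p in rails]);print(L.round(4).tolist(), "width",np.hypot(*(L[0]-L[2])),np.hypot(*(L[1]-L[3])))
    m=L.mean(0);d=L[1]-L[0]+L[3]-L[2]
    ang=lambda v:np.degrees(np.arctan2(v[1],v[0]))
    print("axis",ang(d) if 1 else 0,"hubfit->ctr",ang(m-r.x[:2]),np.hypot(*(m-r.x[:2])),"hubpx->ctr",ang(m-h))
E
python3 - <<'E'
from m5 import *
A=lambda x,y:(190+x/4-.375,y/4-.375)
B=lambda x,y:(175+x/3.8-.37,120+y/3.8-.37)
# image: up = outward at ledge; image right=tool y. left peg (A)?
run("w5.pkl",[A(65,549),A(585,522),B(32,502),B(748,467)],B(388,363),[A(218,384),A(210,44),A(470,384),A(481,44)],[36,-36,108,-108])
E
```

```text
fit hub,gap [ 5.47467739e-01 -8.71429632e-02 -1.51266346e+02] res mm [ 0.11  0.4   0.49  0.16 -0.55  0.56 -0.05 -1.12]
hub px [ 0.54811512 -0.08465894]
[[0.4264, -0.1918], [0.3362, -0.235], [0.3898, -0.116], [0.2995, -0.1589]] width 0.08417406030911263 0.08437693157041269
axis -154.51983781185976 hubfit->ctr -154.42492307075804 0.20454559039737039 hubpx->ctr -153.88000430563184
```

Emit:
{"method": "drive_tool", "body": {
  "deltas": [
    [1,3.5,1.62,0,0,0,0],
    [1,3.53,1.62,0,0,0,0],
    [1,0,0,4.5,0,0,0.1283],
    [1,0,0,4.5,0,0,0.1283],
    [1,0,0,4.5,0,0,0],
    [1,0,0,4.5,0,0,0],
    [1,0,0,4.5,0,0,0],
    [1,0,0,3.0,0,0,0],
    [1,0,0,2.0,0,0,0],
    [1,0,0,0,0,0,0]
  ]
}}

```text
time_s: 16.8
tool_pos: [0.4125, -0.1122, 0.0835]
tool_rot: [[-0.983, -0.182, -0.004], [-0.182, 0.983, 0.002], [0.003, 0.002, -1.0]]
ft_force: [0.8, 0.2, 0.4]
grip_width: -0.002
```

```bash
sed -i 's/\[.5485,-.0855\]/[.5475,-.0871]/' st.py; python3 st.py
```

```text
16.8 [ 0.41251948 -0.11220652  0.08345592] [0.75362435 0.22854497 0.37992874] [ 0.00137343 -0.00368537 -0.01420634] [ -25.2  -17.3  125.6   -0.    72.  -125.7] 0.13729558676030287 -169.4633317495967 -169.48953939853376
```

Emit:
{"method": "drive_tool", "body": {
  "deltas": [
    [1,-0.02,0.715,0,0,0,0.0524],
    [1,-0.02,0.715,0,0,0,0.0524],
    [1,-0.01,0.36,0,0,0,0.0262],
    [1,-0.003,0.24,0,0,0,0.0175],
    [1,-0.003,0.24,0,0,0,0.0175],
    [1,-0.003,0.24,0,0,0,0.0175],
    [1,0,0.12,0,0,0,0.0087],
    [1,0,0.12,0,0,0,0.0087],
    [1,0,0,0,0,0,0],
    [1,0,0,0,0,0,0]
  ]
}}

```text
time_s: 18.05
tool_pos: [0.4116, -0.0857, 0.0852]
tool_rot: [[-1.0, 0.016, 0.0], [0.016, 1.0, -0.0], [-0.0, -0.0, -1.0]]
ft_force: [-0.1, -1.4, 1.7]
grip_width: -0.002
```

```bash
python3 st.py
```

```text
18.05 [ 0.41159918 -0.08574264  0.08522456] [-0.07376614 -1.38900148  1.71778015] [-0.18923928  0.05963568 -0.01092561] [ -21.9  -18.9  126.6    0.    72.3 -111. ] 0.13590759717123088 179.42775447664178 179.10740427085577
```

Emit:
{"method": "drive_tool", "body": {
  "deltas": [
    [1,0,-0.5,0,0,0,0],
    [1,0,-1.5,0,0,0,0],
    [1,0,0,-4.5,0,0,-0.1283],
    [1,0,0,-4.5,0,0,-0.1283],
    [1,0,0,-4.5,0,0,-0.1],
    [1,0,0,-4.5,0,0,-0.1],
    [1,0,0,-4.5,0,0,0],
    [1,0,0,-5.0,0,0,0],
    [1,-3.5,-3.4,0,0,0,0],
    [1,-3.5,-3.4,0,0,0,0],
    [1,0,0,0,0,0,0]
  ]
}}

```text
time_s: 19.42
tool_pos: [0.505, -0.1389, 0.3576]
tool_rot: [[-0.905, -0.426, -0.004], [-0.426, 0.905, 0.002], [0.003, 0.004, -1.0]]
ft_force: [-0.1, -0.4, -0.3]
grip_width: 0.001
```

```bash
python3 st.py
python3 - <<'E'
from plant import *
import cv2,numpy as np,pickle
s=get_state();p,d=read_camera("wrist");cv2.imwrite("pics/w6.png",p);pickle.dump((s,p,d),open("w6.pkl","wb"))
cv2.imwrite("pics/w6a.png",cv2.resize(p[0:150,190:350],None,fx=4,fy=4,interpolation=cv2.INTER_CUBIC))
cv2.imwrite("pics/w6b.png",cv2.resize(p[110:265,175:385],None,fx=3.8,fy=3.8,interpolation=cv2.INTER_CUBIC))
E
```

```text
19.425 [ 0.50495965 -0.13892559  0.35755495] [-0.07131043 -0.39594587 -0.25072955] [-0.01928808  0.01149608 -0.01399167] [ -23.5  -13.2   95.8    0.    97.7 -138.8] 0.0670490391366775 -129.38040792686158 -154.77129719934877
```

View pics/w6.png

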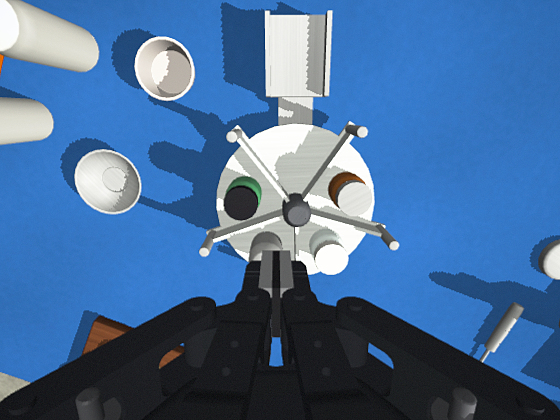

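View pics/w6a.png

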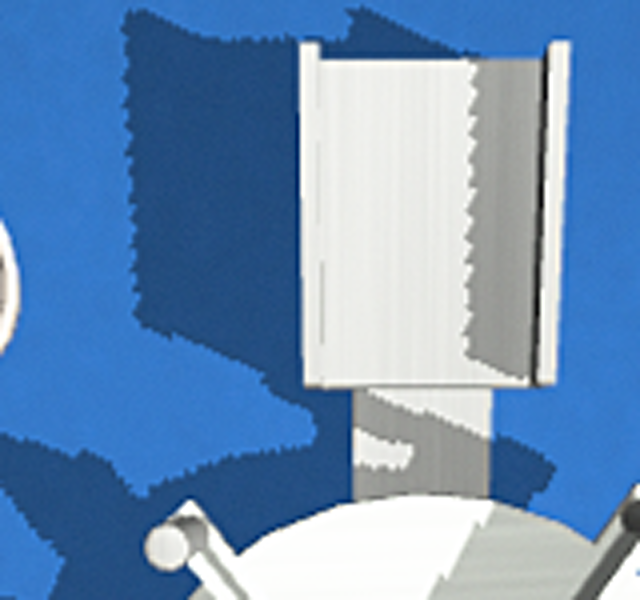

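View pics/w6b.png

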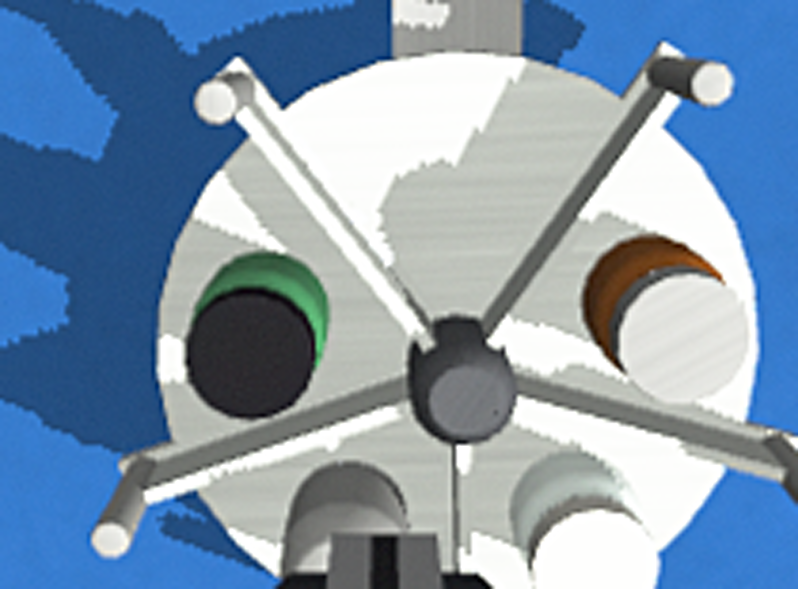

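Run:
```python
from m5 import *
import cv2
A=lambda x,y:(190+x/4-.375,y/4-.375)
B=lambda x,y:(175+x/3.8-.37,110+y/3.8-.37)
p=pickle.load(open("w6.pkl","rb"))[1]
cv2.imwrite("pics/w6c.png",cv2.resize(p[215:265,365:415],None,fx=8,fy=8,interpolation=cv2.INTER_CUBIC))
run("w6.pkl",[B(217,102),B(712,83),B(111,538)],B(472,391),[A(303,384),A(300,42),A(554,384),A(570,42)],[36,-36,108])
```

```text
fit hub,gap [ 5.47589135e-01 -8.69123912e-02 -1.52699462e+02] res mm [ 0.39  0.57  0.67 -0.68 -1.06  0.11]
hub px [ 0.54363212 -0.08671391]
[[0.4258, -0.1921], [0.3354, -0.2349], [0.3902, -0.1167], [0.2996, -0.1592]] width 0.08341161330400286 0.08366379046436359
axis -154.79084420927725 hubfit->ctr -154.3313264419674 0.20507321209606105 hubpx->ctr -153.79333785265698
```

View pics/w6c.png

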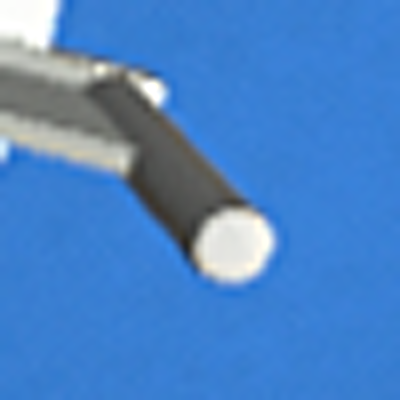

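Run:
```python
from m5 import *
A=lambda x,y:(190+x/4-.375,y/4-.375)
B=lambda x,y:(175+x/3.8-.37,110+y/3.8-.37)
run("w6.pkl",[B(217,102),B(712,83),B(111,538),(393.8,245.06)],B(472,391),[A(303,384),A(300,42),A(554,384),A(570,42)],[36,-36,108,-108])
```

```text
fit hub,gap [ 5.47591911e-01 -8.72214815e-02 -1.52708110e+02] res mm [ 0.4   0.87  0.66 -0.39 -1.05  0.44 -0.02 -0.91]
hub px [ 0.54363212 -0.08671391]
[[0.4258, -0.1921], [0.3354, -0.2349], [0.3902, -0.1167], [0.2996, -0.1592]] width 0.08341161330400286 0.08366379046436359
axis -154.79084420927725 hubfit->ctr -154.4095474877049 0.20494201750575686 hubpx->ctr -153.79333785265698
```

Emit:
{"method": "drive_tool", "body": {
  "deltas": [
    [1,3.5,3.4,0,0,0,0],
    [1,3.5,3.4,0,0,0,0],
    [1,0,0,4.5,0,0,0.12],
    [1,0,0,4.5,0,0,0.12],
    [1,0,0,4.5,0,0,0.12],
    [1,0,0,4.5,0,0,0.122],
    [1,0,0,4.5,0,0,0],
    [1,0,0,2.7,0,0,0],
    [1,0,0,2.0,0,0,0],
    [1,0,0,0,0,0,0]
  ]
}}

```text
time_s: 20.72
tool_pos: [0.4094, -0.1053, 0.0868]
tool_rot: [[-0.999, 0.041, -0.003], [0.041, 0.999, 0.001], [0.003, 0.001, -1.0]]
ft_force: [0.5, -0.4, -0.5]
grip_width: -0.002
```

```bash
python3 st.py
```

```text
20.725 [ 0.4094074  -0.10528506  0.08682526] [ 0.51238397 -0.39682462 -0.49470173] [-0.00224995  0.05895616  0.02546432] [ -24.5  -18.5  126.1   -0.    72.5 -112.2] 0.13928482558610097 -172.49803188609167 177.6370977047664
```

Emit:
{"method": "drive_tool", "body": {
  "deltas": [
    [1,-0.1,0.7,0,0,0,0],
    [1,0,0.6,0,0,0,0],
    [1,0,0.4,0,0,0,0],
    [1,0,0.2,0,0,0,0],
    [1,0,0.1,0,0,0,0],
    [1,0,0.1,0,0,0,0],
    [1,0,0.1,0,0,0,0],
    [1,0,0.1,0,0,0,0],
    [1,0,0.09,0,0,0,0],
    [1,0,0,0,0,0,0],
    [1,0,0,0,0,0,0]
  ]
}}

```text
time_s: 22.1
tool_pos: [0.4133, -0.0819, 0.0882]
tool_rot: [[-0.999, 0.041, 0.0], [0.041, 0.999, 0.0], [-0.0, 0.0, -1.0]]
ft_force: [0.7, -1.2, 1.1]
grip_width: 0.0
```

```bash
python3 st.py
```

```text
22.1 [ 0.41328192 -0.08185761  0.08819488] [ 0.73668727 -1.20020182  1.11864757] [-0.22910209 -0.13122886 -0.03157048] [ -21.4  -19.   126.4    0.    72.6 -109. ] 0.13432042018043347 177.76323356172824 177.65407123540652
```

Retreat and re-measure, aiming for the same viewpoint as the first wrist look.

Emit:
{"method": "drive_tool", "body": {
  "deltas": [
    [1,0,-0.5,0,0,0,0],
    [1,0,-1.5,0,0,0,0],
    [1,0,0,-4.5,0,0,-0.12],
    [1,0,0,-4.5,0,0,-0.12],
    [1,0,0,-4.5,0,0,-0.12],
    [1,0,0,-4.5,0,0,-0.122],
    [1,0,0,-4.5,0,0,0],
    [1,0,0,-4.7,0,0,0],
    [1,-3.5,-1.5,0,0,0,0],
    [1,-3.5,-1.5,0,0,0,0],
    [1,0,0,0,0,0,0],
    [1,0,0,0,0,0,0]
  ]
}}

```text
time_s: 23.6
tool_pos: [0.488, -0.0996, 0.3596]
tool_rot: [[-0.904, -0.426, -0.001], [-0.426, 0.904, 0.0], [0.001, 0.001, -1.0]]
ft_force: [0.4, 0.2, -0.1]
grip_width: -0.007
```

```bash
python3 st.py
python3 - <<'E'
from plant import *
import cv2,numpy as np,pickle
s=get_state();p,d=read_camera("wrist");cv2.imwrite("pics/w7.png",p);pickle.dump((s,p,d),open("w7.pkl","wb"))
cv2.imwrite("pics/w7a.png",cv2.resize(p[0:150,190:350],None,fx=4,fy=4,interpolation=cv2.INTER_CUBIC))
cv2.imwrite("pics/w7b.png",cv2.resize(p[115:265,175:385],None,fx=3.8,fy=3.8,interpolation=cv2.INTER_CUBIC))
E
```

```text
23.6 [ 0.48797476 -0.09956944  0.3596189 ] [ 0.38799174  0.17974131 -0.06276425] [0.02303445 0.00918931 0.0517717 ] [ -20.1  -17.    98.7   -0.    98.4 -135.3] 0.06081727978742803 -168.16867263495433 -154.7547899691843
```

View pics/w7a.png

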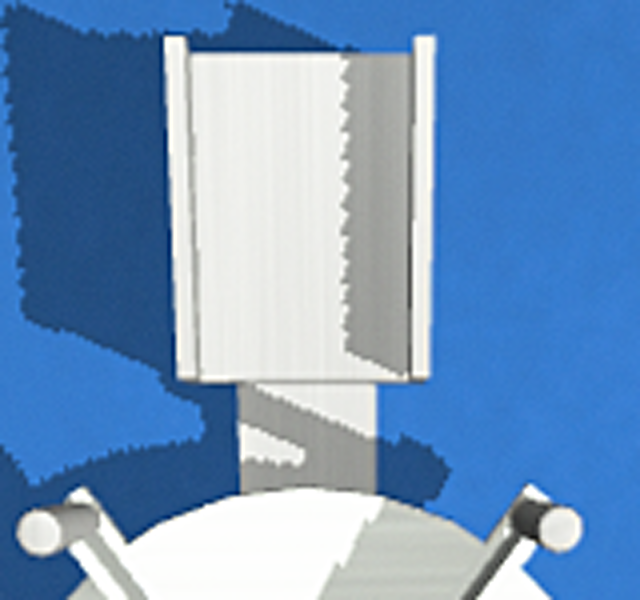

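View pics/w7b.png

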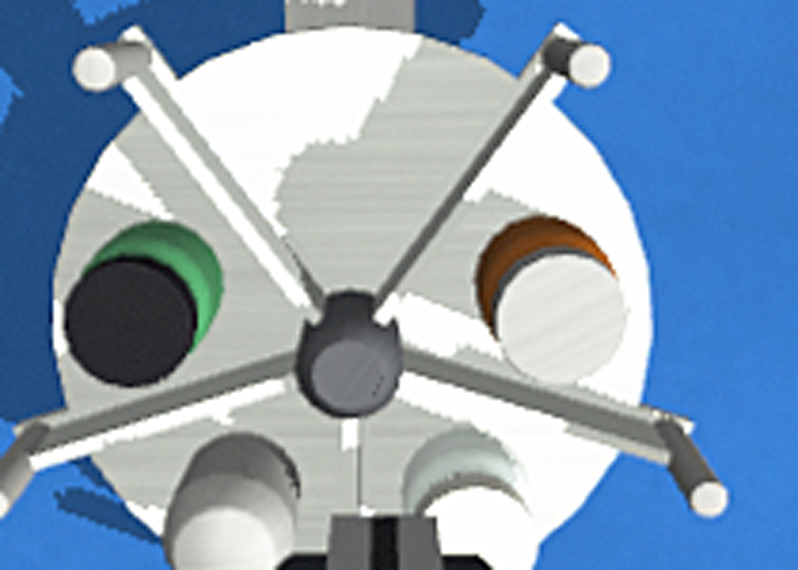

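Run:
```python
from m5 import *
import cv2
p=pickle.load(open("w7.pkl","rb"))[1]
cv2.imwrite("pics/w7c.png",cv2.resize(p[220:270,155:205],None,fx=8,fy=8,interpolation=cv2.INTER_CUBIC))
A=lambda x,y:(190+x/4-.375,y/4-.375)
B=lambda x,y:(175+x/3.8-.37,115+y/3.8-.37)
run("w7.pkl",[A(39,532),A(561,529),B(709,497)],B(357,368),[A(178,380),A(164,38),A(430,380),A(436,38)],[36,-36,-108])
```

```text
fit hub,gap [ 5.47801098e-01 -8.71506232e-02 -1.54264937e+02] res mm [ 0.04  0.61  0.52  0.34 -0.56 -0.95]
hub px [ 0.54421389 -0.08528048]
[[0.4264, -0.1916], [0.336, -0.2349], [0.3905, -0.1156], [0.2999, -0.1585]] width 0.08399399691962889 0.08450329959733617
axis -154.51406055820746 hubfit->ctr -154.51549339248405 0.20454152390227517 hubpx->ctr -153.59943123649413
```

View pics/w7c.png

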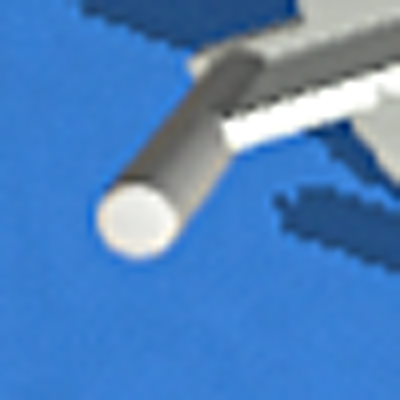

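Emit:
{"method": "drive_tool", "body": {
  "deltas": [
    [1,-1.6,4.75,0,0,0,0],
    [1,-1.6,4.75,0,0,0,0],
    [1,-1.6,4.75,0,0,0,0],
    [1,-1.6,4.75,0,0,0,0],
    [1,-1.6,4.75,0,0,0,0],
    [1,-1.6,4.75,0,0,0,0],
    [1,-1.6,4.75,0,0,0,0],
    [1,0,0,0,0,0,0]
  ]
}}

```text
time_s: 24.65
tool_pos: [0.4464, 0.2513, 0.3603]
tool_rot: [[-0.902, -0.431, 0.0], [-0.431, 0.902, 0.0], [-0.0, 0.0, -1.0]]
ft_force: [0.2, -0.2, -0.1]
grip_width: 0.002
```

Run:
```python
from plant import *
import cv2,numpy as np,pickle
D=pickle.load(open("d0.pkl","rb"));E={}
for n in("top","scene"):
    p,d=read_camera(n);E[n]=(p,d,get_calibration(n))
pickle.dump(E,open("d8.pkl","wb"))
cv2.imwrite("pics/t8.png",cv2.resize(E["top"][0][165:310,255:415],None,fx=4,fy=4,interpolation=cv2.INTER_CUBIC))
cv2.imwrite("pics/s8.png",E["scene"][0])
```

```text
(no output)
```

View pics/t8.png

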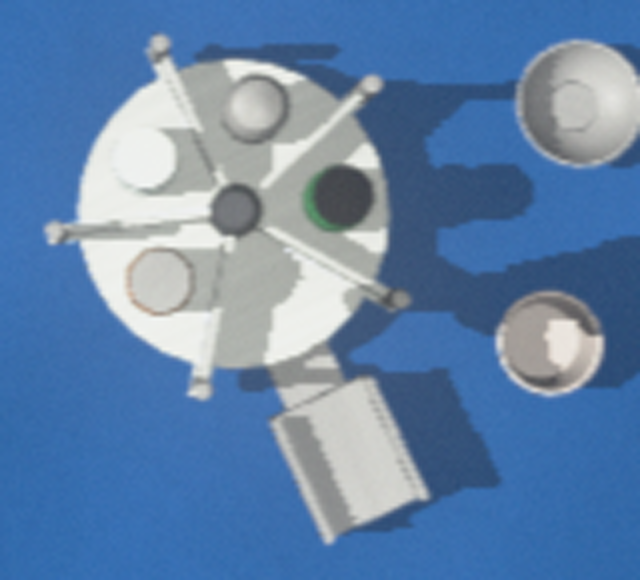

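View pics/s8.png

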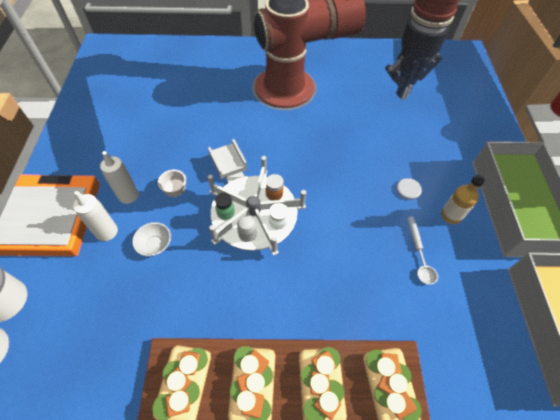

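Run:
```python
import pickle,numpy as np
from h import *
D=pickle.load(open("d0.pkl","rb"));ct=D["top"][2]
T=lambda x,y:(255+x/4-.375,165+y/4-.375)
X=np.array([ray(ct,*T(*p),.104)[:2] for p in [(160,44),(372,86),(401,299),(201,393),(55,233)]])
c=X.mean(0);d=X-c;a=np.degrees(np.arctan2(d[:,1],d[:,0]));print(c,np.hypot(*d.T),a)
g=[-112.,-112,0,0,0]
k=np.array([180,108,36,-36,-108]);r=(a-k+154.5+180)%360-180;print(r.round(2),"gap",-154.5+r.mean())
```

```text
[ 0.54495476 -0.08589269] [0.13519054 0.13472021 0.13484592 0.13552694 0.13466962] [  25.55421424  -46.51332924 -117.83323896  169.24504147   97.92704822]
[ 0.05 -0.01  0.67 -0.25  0.43] gap -154.32405285565747
```

```bash
python3 -c "
from plant import *
print(get_state()['time_s'],job_done())"
```

```text
the job is handed in; nothing more can be done
24.75 None
```

The empty pocket now faces the loading ledge, about 0.2° (roughly 0.5 mm at the mouth) short of dead centre by my measurements. I handed the job in at 24.75 s.

I pushed one peg with the closed fingertips about 147° clockwise. I then backed off and measured with the wrist camera. Two small pushes on another peg, each followed by a re-measure, finished the turn.

**Final angle:** the wrist camera put the pocket at −154.26° against the ledge at −154.51°. The top camera independently put the pocket at −154.32°. The hub centre read from its top face was a few millimetres off the centre fitted to the pegs. Using that reading would move the ledge direction by up to about 0.9°, so I trusted the peg fit and the ledge rails, which agreed with each other.

**Other objects:** in the last views all four jars stand upright in their pockets, and the bystanders look unmoved. I checked both by eye rather than measuring.

**Hand:** it is clear, about 0.36 m up and well to the left of the carousel. The force readings I took after each move stayed below about 4 N.

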